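Clear the delivery belt into the catch tray

TASK

The delivery belt beside the printer has been stopped with three boxes of cards still lying on it. Sweep all three along the belt and off its end into the catch tray with the fingers held together, pushing only: do not pick up, grip or crush a box. Leave the ink cartridge, the cleaner bottle and the roll of tape where they are.

Things in the scene. Friction and masses are not known exactly. Their poses are not given: they have to be found in the camera images.
- belt: flat top of the stopped delivery conveyor: grey deck, four black belts flush in it, 120 mm above the bench. Origin on this surface, midway between the side guides; x across it, away from the robot; y along it towards the catch tray. It reaches from y = -320 mm (printer end) to +240 mm (free end, 10 mm radius nose)
- conveyor: frame of the conveyor, 360 mm wide, fixed; origin on the bench 120 mm under that of the belt, same axes. Steel side guides, inner faces at x = -108 and +108 mm, stand 24 mm above the belt from y = -225 to +235 mm; outside them are clamp knobs up to 15 mm above the belt. Black hold-down wheels and their bar stand up to 55 mm above the belt at y below -240 mm
- printer: white printer at the start of the belt, 380 mm wide, fixed; axes as the belt. Origin on the bench in the middle of its face towards the belt, y = -332 mm in the belt frame. It stands 145 mm high to 100 mm behind that face, then up to 250 mm
- tray: fixed open tray of smooth bare metal at the free end of the belt, 260 mm wide (x from -130 to +130 mm). Origin mid-width, 2 mm beyond the belt end, level with the belt surface; axes as the belt. Its floor starts 14 mm lower and slopes down at 20 degrees to an end wall at y = 244 mm; boxes pushed clear of the belt slide down it by themselves. Side and end walls stand 45 mm off the floor
- box_standard: the widest box: carton-board box of cards with a lid and a white paper band, 95 mm (its x) by 60 mm (its y) by 24 mm high, about 130 g, lying flat somewhere on the belt between the side guides. Origin at the centre of its underside, z up; its x lies across the belt to within about 20 degrees at the start
- box_deep: the tallest box: carton-board box of cards with a lid and a white paper band, 90 mm (its x) by 55 mm (its y) by 35 mm high, about 170 g, lying flat somewhere on the belt between the side guides. Origin at the centre of its underside, z up; its x lies across the belt to within about 20 degrees at the start
- box_small: the smallest box: carton-board box of cards with a lid and a white paper band, 75 mm (its x) by 50 mm (its y) by 24 mm high, about 90 g, lying flat somewhere on the belt between the side guides. Origin at the centre of its underside, z up; its x lies across the belt to within about 20 degrees at the start
- cartridge: bystander: black ink cartridge, 30 mm (x) by 70 mm (y) by 51 mm high, standing on the flat white flank of the conveyor outside the far side guide, level with the belt. Origin at the centre of its underside
- cleaner: bystander: white cleaner bottle, 48 mm in diameter, 130 mm high, standing on the bench beyond the far side of the conveyor. Origin at the centre of its underside
- tape: bystander: roll of tape, 90 mm in diameter, 25 mm high, lying on the bench near the catch tray on the robot side. Origin at the centre of its underside

How it is judged:
At the end, for the whole second after the job is handed in: All three boxes are at rest in the catch tray, any way up, side by side or on one another: the centre of each underside is between the side walls, at least 10 mm past the start of the tray and no more than 10 mm above the height of the belt, and no box still rests on the belt (x of box_standard in the frame of tray between -0.128 and 0.128 m and y of box_standard in the frame of tray between 0.01 and 0.26 m and z of each of box_standard, box_deep, box_small in the frame of tray below 0.01 m and contact force between each of box_standard, box_deep, box_small and belt below 0.05 N and linear speed of each of box_standard, box_deep, box_small below 0.02 m/s and x of box_deep in the frame of tray between -0.128 and 0.128 m and y of box_deep in the frame of tray between 0.01 and 0.26 m and x of box_small in the frame of tray between -0.128 and 0.128 m and y of box_small in the frame of tray between 0.01 and 0.26 m); the robot touches nothing.
It fails at once if a box is picked up: raised more than 20 mm off the belt while level, or more than 45 mm any way up ((z of box_standard in the frame of belt above 0.02 m and angle between box_standard's own z axis and vertical below 0.35 rad) or z of any of box_standard, box_deep, box_small in the frame of belt above 0.045 m or (z of box_deep in the frame of belt above 0.02 m and angle between box_deep's own z axis and vertical below 0.35 rad) or (z of box_small in the frame of belt above 0.02 m and angle between box_small's own z axis and vertical below 0.35 rad)).
It fails at once if a box is gripped or crushed: more than 35 N between the fingers and it (contact force between the fingers and box_standard above 35 N or contact force between the fingers and box_deep above 35 N or contact force between the fingers and box_small above 35 N).
It fails at once if the ink cartridge is moved by more than 15 mm or knocked over (distance of cartridge from where it was at the start of the episode above 0.015 m or angle between cartridge's own z axis and vertical above 0.4 rad).
It fails at once if the cleaner bottle is moved by more than 15 mm or knocked over (distance of cleaner from where it was at the start of the episode above 0.015 m or angle between cleaner's own z axis and vertical above 0.4 rad).
It fails at once if the roll of tape is moved by more than 15 mm or knocked over (distance of tape from where it was at the start of the episode above 0.015 m or angle between tape's own z axis and vertical above 0.4 rad).
It also fails if it takes over 64 s, if anything falls off the work surface, if the arm or the gripper's body presses on something with over 40 N, if the wrist force passes 120 N, or if a joint passes its speed limit or range.

ROBOT

A 7-joint arm with a two-finger parallel gripper is mounted at the origin on the work surface. World frame = base frame: x ahead of the robot, y to its left, z up, the work surface at z = 0. Lengths are in m, angles in rad, forces in N, time in s.
With the tool pointing down it reaches from about 0.425 to 0.875 m from the base axis. Payload 8.4 kg.
Tool frame: the origin (TCP) lies at the very end of the fingers, on their centre line; the grasp point (between the pads) lies 19 mm behind it; z points along the fingers, y is the line along which they close (so a half turn about z gives the same grasp; the last joint's range is limited). The gripper opens to 85 mm and grips with 20 to 120 N. Pads are 22 mm wide; open, the fingers measure 114 mm over their backs; the gripper's body (76 mm by 85 mm) begins 54 mm behind the grasp point. The pads swing forward as they close: fully open they stand 13 mm farther back than shut.
Start: joints at [1.129, 0.333, 0.04, 1.465, -0.013, 1.343, -0.059], TCP at [0.218, -0.612, 0.192] pointing down, gripper open.
Joint ranges: [-2.58, 2.58], [-0.38, 2.09], [-1.3, 1.39], [0.25, 2.4], [-1.5, 4.64], [0.08, 2.09], [-2.65, 2.65]. Speed limits (rad/s): [2.22, 2.22, 2.79, 2.79, 3.14, 3.14, 3.14].

INTERFACE

Orientations are given as a unit quaternion [w, x, y, z].
In Python, from workcell import env, optics gives the robot as it stands.
- The arm moves only by the tool arm_command, never from a script. Its arguments are lists of equal length, an entry for each row: "linear": the shift along the tool's x, y, z in cm, a list of three; "twist": the turn about the tool's z in degrees. In form: {"linear": [[tx, ty, tz], ...], "twist": [twist, ...]}. A call has 1 to 5 rows; each row is the pose to reach, as a shift and turn from the pose commanded when the call began, along the tool's axes at that moment; what a row does not reach only later rows make up. A row lasts 1/10 s, in which the tool goes at most 50 mm and 8.59 degrees, less where a joint would pass 70% of its speed; a pose out of reach is approached as far as the arm can. A call with a gripper value outside its range is refused whole. "grip" is the opening, from 0 (shut) to 1 (fully open), set as the call begins (left out, the last holds). The fingers move at their own pace and stop on an object; "newtons" is the grip in N (left out, the last holds). Time passes only in rows, so rows that repeat a pose let the fingers close. It gives the time, the measured TCP pose, the force, the opening and the grip force at its end, in the units of the state.
- env.read_state(): the state, without advancing time (a new reading comes with each control period).
- optics.snapshot(name): name is "side" or "top" or "wrist"; returns (picture, depth): 400x640x3 uint8, red, green, blue; 400x640 float32, m along the optical axis (not along the pixel's ray), 0 where there is no reading.
- optics.get_calibration(name): a dict with "K" (3x3 intrinsics, pixels), "R" (3x3) and "t" (3): a world point X has camera coordinates R X + t; the wrist camera has in their place "tool_from_camera" (4x4, takes a point from camera to tool coordinates, whose origin is the TCP and whose axes are the flange's). Camera axes: x right, y down, z forward; pixel columns grow to the right and rows downward; lengths in m; the calibration is good to about 2 mm. The wrist camera is an equidistant fisheye: a pixel r from the principal point sees the ray r / f radians off the axis. A picture is of the moment at which its call begins: read the wrist's pose just before it. get_calibration takes no time and is no camera call.
- env.hand_in(): hands the job in; it is judged then, once.
The state is a dict: "time": time; "qpos": joint angles; "joint_vel": joint speeds; "joint_efforts": joint torques, N m; "tool_pos": TCP position; "ee_rot": TCP orientation; "wrist_force": force on the tool from outside, world axes, zero at the start; "torque": the same for the moment, N m; "finger_gap": finger opening in m; "grasp_force": force on a finger pad.
Only numpy, scipy, OpenCV 4.12 (cv2) and the standard library are available. Lean on these libraries where they do the work, as an engineer would, in place of code of your own. Each camera call takes 0.05 s, during which the arm holds its last target. There are 200 camera calls.

## Working session

There is one attempt and no reset: what is moved stays moved. The work goes in short steps, Python scripts to look and compute and a tool call to move; the robot and the scene stay as the last step left them, time stands still between calls to the robot, and variables do not carry over. Pictures are saved under pics/ and viewed, at most 10 in all, crops included, and the job is handed in when it is done.

Besides the shell and the picture viewer there is one more tool, called after "Request:" as name(argument=value, ...) on one line, values as JSON. arm_command: Moves the arm, as the interface text tells. Its arguments: {"type":"object","properties":{"linear":{"type":"array","items":{"type":"array","items":{"type":"number"}}},"twist":{"type":"array","items":{"type":"number"}},"grip":{"type":"number"},"newtons":{"type":"number"}},"required":["linear","twist"]}

```bash
mkdir -p pics; ls; python3 - <<'E'
from workcell import env, optics
import cv2,numpy as np
s=env.read_state(); print({k:np.round(v,3).tolist() for k,v in s.items()})
for n in ("top","side"):
    p,d=optics.snapshot(n); cv2.imwrite(f"pics/{n}0.png",p[:,:,::-1]); np.save(f"pics/{n}0.npy",d)
    c=optics.get_calibration(n); print(n,{k:np.round(v,4).tolist() for k,v in c.items()},(d>0).mean())
E
```

```text
pics
{'time': 0.0, 'qpos': [1.129, 0.334, 0.04, 1.466, -0.013, 1.343, -0.059], 'joint_vel': [-0.001, 0.003, 0.002, 0.002, -0.001, -0.0, 0.0], 'joint_efforts': [0.0, -65.855, 1.366, -40.557, 0.017, 0.012, 0.0], 'tool_pos': [0.218, -0.612, 0.191], 'ee_rot': [-0.001, 0.985, 0.171, -0.0], 'wrist_force': [-0.69, -0.562, 0.924], 'torque': [0.029, -0.02, -0.02], 'grasp_force': 0.0, 'finger_gap': 0.085}
top {'K': [[437.2953, 0.0, 321.7275], [0.0, 437.2953, 201.6884], [0.0, 0.0, 1.0]], 'R': [[-0.0579, -0.9983, -0.0039], [-0.9778, 0.0575, -0.2013], [0.2012, -0.0078, -0.9795]], 't': [-0.0301, 0.5596, 1.1146]} 0.99574609375
side {'K': [[456.5323, 0.0, 321.9531], [0.0, 456.5323, 206.3416], [0.0, 0.0, 1.0]], 'R': [[-0.9835, -0.1802, -0.0138], [-0.1015, 0.6139, -0.7828], [0.1495, -0.7685, -0.6221]], 't': [0.5199, 0.1883, 1.3332]} 0.99611328125
```

View pics/top0.png

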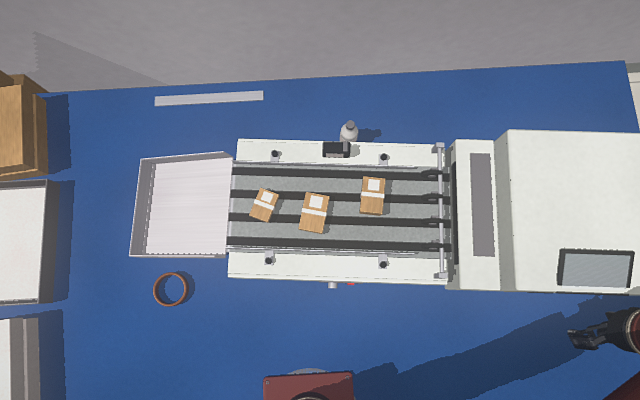

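View pics/side0.png

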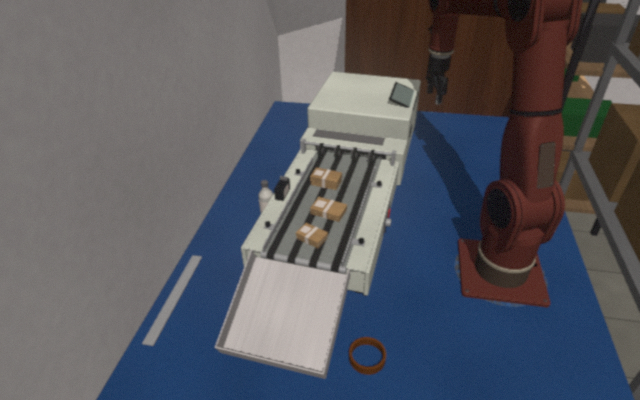

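The top view shows the three boxes at about (264,205) small, (314,212) and (372,195), with the tray to the left at x 135–232, the cartridge at (336,149), the cleaner at (349,130) and the tape at (170,288). The side view agrees: boxes at (312,235), (328,208) and (325,178).

```bash
cat > h.py <<'E'
from workcell import env, optics
import cv2,numpy as np
def cloud(n,d):
    c=optics.get_calibration(n);K,R,t=(np.array(c[k]) for k in("K","R","t"))
    v,u=np.mgrid[:400,:640]
    P=np.stack([(u-K[0,2])/K[0,0]*d,(v-K[1,2])/K[1,1]*d,d],-1)
    return (P-t)@R
def masks(p):
    h=cv2.cvtColor(p,cv2.COLOR_RGB2HSV)
    return h
E
python3 - <<'E'
from h import *
for n in("top","side"):
    p=cv2.imread(f"pics/{n}0.png")[:,:,::-1].copy();d=np.load(f"pics/{n}0.npy");P=cloud(n,d);h=cv2.cvtColor(p,cv2.COLOR_RGB2HSV)
    for uv in ([(264,205),(314,212),(372,195),(340,205),(270,155),(270,265),(190,210),(345,170),(345,247),(269,195)] if n=="top" else [(312,235),(328,208),(325,178),(300,215),(290,290)]):
        print(n,uv,P[uv[1],uv[0]].round(4),h[uv[1],uv[0]])
    # guides: steel strips z .138-.150, not brown
    Z=P[...,2];X=P[...,0];Y=P[...,1]
    brown=(h[...,0]>5)&(h[...,0]<25)&(h[...,1]>90)
    reg=(X>.3)&(X<1)&(Y>-.5)&(Y<.35)
    for lo,hi in((.112,.128),(.136,.150)):
        m=((Z>lo)&(Z<hi)&reg&~brown).astype(np.uint8)
        k,lab,st,ce=cv2.connectedComponentsWithStats(m)
        for i in range(1,k):
            if st[i,4]>60:
                q=P[lab==i]; r=cv2.minAreaRect(q[:,:2].astype(np.float32)); print(n,lo,st[i],q.mean(0).round(3),np.round(r[0],3),np.round(r[1],3),round(r[2],1))
    m=(brown&reg&(Z>.11)).astype(np.uint8);m=cv2.morphologyEx(m,cv2.MORPH_CLOSE,np.ones((9,9)))
    k,lab,st,ce=cv2.connectedComponentsWithStats(m)
    for i in range(1,k):
        if st[i,4]>80:
            q=P[lab==i];zt=np.percentile(q[:,2],80);q=q[q[:,2]>zt-.006];r=cv2.minAreaRect(q[:,:2].astype(np.float32));print(n,"box",st[i],round(zt,4),np.round(r[0],3),np.round(r[1],3),round(r[2],1))
E
```

```text
top (264, 205) [0.5389 0.0809 0.1446] [ 12   5 233]
top (314, 212) [ 0.5143 -0.0415  0.1437] [ 12   5 232]
top (372, 195) [ 0.5462 -0.1861  0.1552] [ 15   2 233]
top (340, 205) [ 0.5325 -0.1077  0.1209] [ 60   3 159]
top (270, 155) [0.6737 0.064  0.1242] [ 40   4 212]
top (270, 265) [0.3925 0.0736 0.1239] [ 35   7 235]
top (190, 210) [0.5534 0.2876 0.0647] [162   6 222]
top (345, 170) [ 0.6237 -0.1267  0.119 ] [90  3 92]
top (345, 247) [ 0.426  -0.113   0.1214] [15  7 72]
top (269, 195) [0.5633 0.0677 0.1454] [ 18   6 231]
top 0.112 [  226   138   226   147 25379] [ 0.513 -0.098  0.12 ] [ 0.525 -0.104] [0.561 0.361] 84.8
top 0.112 [452 142   7 147 283] [ 0.487 -0.392  0.12 ] [ 0.497 -0.394] [0.006 0.373] 85.2
top 0.112 [189 153  42   4  79] [0.686 0.221 0.12 ] [0.686 0.222] [0.107 0.004] 85.5
top 0.136 [ 455  139   49  152 5969] [ 0.483 -0.443  0.141] [ 0.493 -0.444] [0.105 0.379] 85.2
top 0.136 [232 160 182   9 348] [ 0.637 -0.068  0.142] [ 0.638 -0.07 ] [0.458 0.006] 84.6
top 0.136 [249 191  25  23 224] [0.55  0.079 0.145] [0.549 0.089] [0.05  0.065] 6.0
top 0.136 [309 195  15  14 
[... 877 characters left out ...]
] [0.688 0.226] [0.108 0.005] 84.5
side 0.136 [ 300  128  108   27 1574] [ 0.479 -0.443  0.142] [ 0.494 -0.445] [0.115 0.379] 85.2
side 0.136 [262 157  50  92 196] [ 0.641 -0.035  0.142] [ 0.639 -0.07 ] [0.46  0.005] 84.8
side 0.136 [342 166  33  98 155] [ 0.424 -0.017  0.142] [ 0.421 -0.049] [0.458 0.004] 84.7
side 0.136 [310 199  25  17 181] [ 0.531 -0.042  0.144] [ 0.535 -0.043] [0.066 0.058] 76.2
side 0.136 [295 224  23  17 169] [0.554 0.08  0.144] [0.557 0.077] [0.054 0.048] 68.3
side box [310 167  31  22 480] 0.1561 [0.467 0.393] [0.096 1.246] 8.2
side box [311 197  35  24 544] 0.1454 [0.451 0.463] [0.1   1.101] 7.3
side box [297 223  31  25 410] 0.1452 [0.421 0.516] [0.083 0.985] 15.3
```

```bash
python3 - <<'E'
import cv2
p=cv2.imread("pics/top0.png")[120:300,120:460]
cv2.imwrite("pics/topcrop.png",cv2.resize(p,None,fx=2.35,fy=2.35,interpolation=cv2.INTER_CUBIC))
E
```

```text
(no output)
```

View pics/topcrop.png

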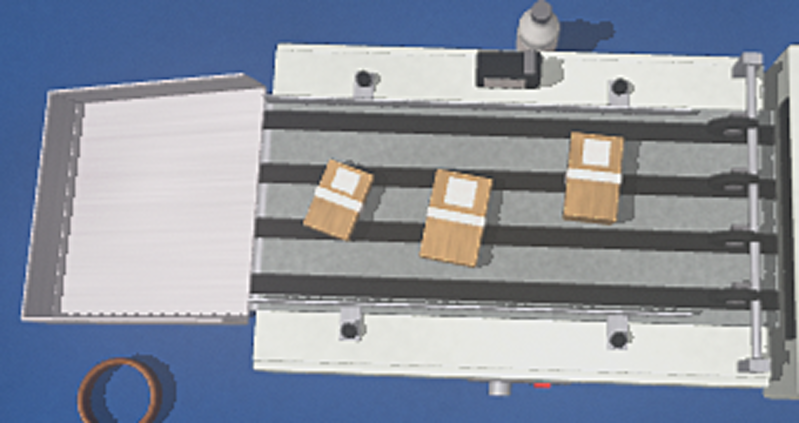

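The crop shows box_small (338,200), box_standard (455,218) and box_deep (593,177), all between the guides and turned by up to about 20°. The tray is empty.

```bash
cat >> h.py <<'E'
O=np.array([.5297,-.0645]);a=np.radians(84.8);BY=np.array([np.cos(a),np.sin(a)]);BX=np.array([BY[1],-BY[0]])
def belt(P): return np.stack([(P[...,:2]-O)@BX,(P[...,:2]-O)@BY,P[...,2]-.12],-1)
def boxes(n,d,ymax=.26):
    B=belt(cloud(n,d)); m=((B[...,2]>.017)&(B[...,2]<.06)&(abs(B[...,0])<.100)&(B[...,1]>-.22)&(B[...,1]<ymax)).astype(np.uint8)
    k,lab,st,ce=cv2.connectedComponentsWithStats(m)
    for i in range(1,k):
        if st[i,4]>100:
            q=B[lab==i];r=cv2.minAreaRect((q[:,:2]*1000).astype(np.float32));print(n,"n",st[i,4],"ztop",np.median(q[:,2]).round(4),"c",np.round(r[0]),"size",np.round(r[1]),"ang",round(r[2],1))
def tool(x,y,z):
    "belt x,y,z (mm) -> shift in cm along the tool's axes now"
    from scipy.spatial.transform import Rotation as Ro
    s=env.read_state();w=np.r_[O+BX*x/1e3+BY*y/1e3,.12+z/1e3]
    q=s["ee_rot"];R=Ro.from_quat([q[1],q[2],q[3],q[0]]).as_matrix()
    return ((w-s["tool_pos"])@R*100).round(2)
def where():
    s=env.read_state();print(s["time"],"belt mm",(belt(np.array(s["tool_pos"]))*1e3).round(1),"F",np.round(s["wrist_force"],1),"gap",s["finger_gap"])
E
python3 - <<'E'
from h import *
for n in("top","side"): boxes(n,np.load(f"pics/{n}0.npy"))
where(); print(tool(0,-20,150),tool(0,-20,100))
E
```

```text
top n 839 ztop 0.0351 c [  29. -120.] size [56. 91.] ang 85.1
top n 616 ztop 0.0244 c [ -2. 147.] size [51. 75.] ang 70.8
top n 928 ztop 0.0242 c [-17.  23.] size [60. 96.] ang 80.8
side n 415 ztop 0.0343 c [  30. -117.] size [63. 92.] ang 86.3
side n 465 ztop 0.024 c [-15.  25.] size [66. 96.] ang 81.0
side n 386 ztop 0.0242 c [ -1. 149.] size [55. 79.] ang 69.5
0.1 belt mm [-260.5 -573.2   70.8] F [0.1 0.4 0.2] gap 0.08567221698746938
[ 46.88 -39.27  -7.87] [ 46.88 -39.27  -2.87]
```

Request:
arm_command(linear=[[0,0,-5],[0,0,-10],[0,0,-14],[0,0,-14],[0,0,-14]], twist=[0,0,-8,-16,-24], grip=0)

```text
time: 0.6
tool_pos: [0.2187, -0.6126, 0.3329]
ee_rot: [0.001, 0.927, 0.374, -0.0]
wrist_force: [-0.0, 0.4, -1.0]
finger_gap: 0.0124
grasp_force: 0.0
```

Request:
arm_command(linear=[[0,0,0],[0,0,0],[0,0,0],[0,0,0],[0,0,0]], twist=[-8.3,-16.6,-24.9,-33.2,-41])

```text
time: 1.1
tool_pos: [0.2184, -0.612, 0.3311]
ee_rot: [-0.0, 0.737, 0.675, 0.0]
wrist_force: [-0.8, 0.8, 1.5]
finger_gap: 0.0
grasp_force: 0.0
```

```bash
python3 -c "
from h import *
where();print(tool(-2,88,180)); print(env.read_state()['ee_rot'],env.read_state()['qpos'])"
```

```text
1.1 belt mm [-260.4 -573.5  211.1] F [-0.8  0.8  1.5] gap 4.167445497905101e-05
[66.06 26.05  3.15]
[-4.59873534e-04  7.37417618e-01  6.75436909e-01  1.62739277e-04] [ 1.22819954  0.3106653  -0.09441981  1.21472859  0.02882691  1.61845154
  1.05193809]
```

Request:
arm_command(linear=[[4.4,1.7,0],[8.8,3.5,0],[13.2,5.2,0],[17.6,7,0],[22,8.7,0]], twist=[0,0,0,0,0])

```text
time: 1.6
tool_pos: [0.3261, -0.3993, 0.3313]
ee_rot: [-0.0, 0.739, 0.673, -0.0]
wrist_force: [0.9, 0.6, 0.3]
finger_gap: -0.0001
grasp_force: 0.0
```

Request:
arm_command(linear=[[4.4,1.7,0],[8.8,3.5,0],[13.2,5.2,0],[17.6,7,0],[22,8.7,0]], twist=[0,0,0,0,0])

```text
time: 2.1
tool_pos: [0.4332, -0.1884, 0.3315]
ee_rot: [0.0, 0.739, 0.673, -0.0]
wrist_force: [0.8, -0.7, -0.2]
finger_gap: 0.0002
grasp_force: 0.0
```

Request:
arm_command(linear=[[4.4,1.7,0],[8.8,3.5,0],[13.2,5.2,0],[17.6,7,0],[22,8.6,0]], twist=[0,0,0,0,0])

```text
time: 2.6
tool_pos: [0.5394, 0.0222, 0.3315]
ee_rot: [0.0, 0.74, 0.673, -0.0]
wrist_force: [1.4, -0.9, 0.4]
finger_gap: 0.0001
grasp_force: 0.0
```

```bash
python3 -c "
from h import *
where();print(tool(-2,88,60),tool(-2,88,8)); print(env.read_state()['ee_rot'],env.read_state()['qpos'])"
```

```text
2.6 belt mm [  1.8  87.3 211.5] F [ 1.4 -0.9  0.4] gap 5.9419889743113335e-05
[ 0.07 -0.38 15.15] [ 0.07 -0.39 20.35]
[ 7.25501667e-05  7.39622623e-01  6.73021819e-01 -4.62594707e-05] [ 0.53828556  0.12675236 -0.73221481  1.4645465   0.08478838  1.5825162
 -0.28315324]
```

Request:
arm_command(linear=[[0.1,-0.4,4.5],[0.1,-0.4,9],[0.1,-0.4,13.5],[0.1,-0.4,17],[0.1,-0.4,18.5]], twist=[0,0,0,0,0])

```text
time: 3.1
tool_pos: [0.5329, 0.0217, 0.1431]
ee_rot: [-0.002, 0.739, 0.673, -0.002]
wrist_force: [-0.4, -1.1, 0.1]
finger_gap: -0.0001
grasp_force: 0.0
```

Request:
arm_command(linear=[[0,0,0.9],[0,0,1.8],[0.5,0,1.8],[1,0,1.8],[1.5,0,1.8]], twist=[0,0,0,0,0])

```text
time: 3.6
tool_pos: [0.5373, 0.0378, 0.1298]
ee_rot: [0.001, 0.739, 0.673, 0.001]
wrist_force: [-0.2, 0.5, -0.6]
finger_gap: 0.0002
grasp_force: 0.0
```

Request:
arm_command(linear=[[0.8,0,0],[1.6,0,0],[2.4,0,0],[3.2,0,0],[4,0,0]], twist=[0,0,0,0,0])

```text
time: 4.1
tool_pos: [0.5403, 0.0776, 0.1286]
ee_rot: [-0.0, 0.739, 0.673, 0.0]
wrist_force: [0.4, -0.3, -0.7]
finger_gap: 0.0001
grasp_force: 0.0
```

```bash
python3 -c "
from h import *
where()
p,d=optics.snapshot('top');boxes('top',d);cv2.imwrite('pics/top1.png',cv2.resize(p[120:300,120:460,::-1],None,fx=2.35,fy=2.35))
p,d=optics.snapshot('side');boxes('side',d)"
```

```text
4.1 belt mm [ -2.3 142.5   8.6] F [ 0.4 -0.3 -0.7] gap 8.761410317830563e-05
top n 836 ztop 0.0352 c [  29. -120.] size [55. 91.] ang 85.1
top n 927 ztop 0.0243 c [-17.  23.] size [60. 96.] ang 81.3
side n 223 ztop 0.0338 c [  10. -117.] size [54. 63.] ang 0.9
side n 206 ztop 0.024 c [-43.  29.] size [65. 43.] ang 78.5
side n 385 ztop 0.0242 c [ -0. 149.] size [54. 77.] ang 72.5
```

View pics/top1.png

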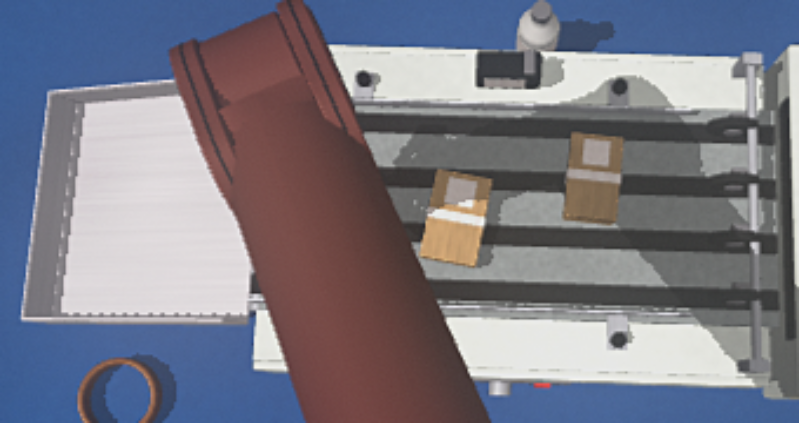

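The arm hides the small box in this view. The standard box (455,218) and the deep box (593,177) have not moved. The side view still puts the small box at y = 149, so I'll look at that picture.

```bash
python3 -c "
from h import *
p,d=optics.snapshot('side');boxes('side',d);cv2.imwrite('pics/side1.png',cv2.resize(p[130:300,210:430,::-1],None,fx=3.4,fy=3.4))
np.save('pics/side1.npy',d);where()"
```

```text
side n 218 ztop 0.0343 c [  11. -117.] size [64. 53.] ang 87.5
side n 210 ztop 0.0236 c [-43.  29.] size [67. 47.] ang 76.7
side n 391 ztop 0.024 c [ -1. 148.] size [55. 77.] ang 70.9
4.25 belt mm [ -2.4 142.4   8.6] F [ 0.5 -0.4 -0. ] gap -0.00021937671170177268
```

View pics/side1.png

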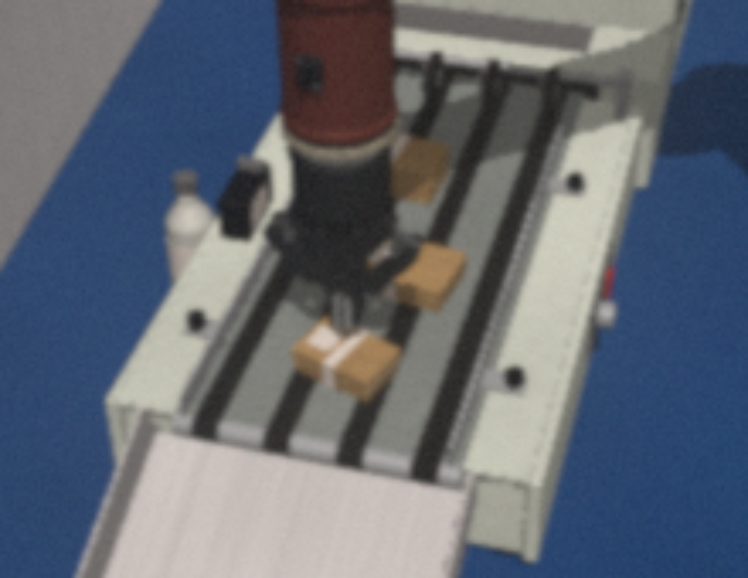

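The small box (345,358) has not moved, and the fingertip (345,318) is only just reaching its rear edge. The reported TCP would already be well past that edge. I'll measure where the finger really is in the image.

```bash
python3 -c "
from h import *
d=np.load('pics/side1.npy');B=belt(cloud('side',d))*1e3
for v in range(205,242,2): print(v,[tuple(B[v,u].round().astype(int)) for u in (305,308,311,314,317)])
"
```

```text
205 [(np.int64(8), np.int64(162), np.int64(129)), (np.int64(2), np.int64(154), np.int64(124)), (np.int64(-8), np.int64(160), np.int64(130)), (np.int64(-17), np.int64(163), np.int64(134)), (np.int64(-21), np.int64(151), np.int64(126))]
207 [(np.int64(9), np.int64(161), np.int64(121)), (np.int64(4), np.int64(151), np.int64(115)), (np.int64(-9), np.int64(164), np.int64(127)), (np.int64(-16), np.int64(162), np.int64(127)), (np.int64(-16), np.int64(135), np.int64(106))]
209 [(np.int64(8), np.int64(162), np.int64(115)), (np.int64(4), np.int64(151), np.int64(108)), (np.int64(-8), np.int64(161), np.int64(118)), (np.int64(-16), np.int64(162), np.int64(120)), (np.int64(-17), np.int64(139), np.int64(102))]
211 [(np.int64(11), np.int64(155), np.int64(102)), (np.int64(2), np.int64(157), np.int64(106)), (np.int64(-5), np.int64(154), np.int64(105)), (np.int64(-17), np.int64(164), np.int64(115)), (np.int64(-21), np.int64(150), np.int64(105))]
213 [(np.int64(11), np.int64(157), np.int64(97)), (np.int64(2), np.int64(158), np.int64(100)), (np.int64(-6), np.int64(158), np.int64(101)), (np.int64(-14), np
[... 2581 characters left out ...]
64(24))]
237 [(np.int64(9), np.int64(171), np.int64(24)), (np.int64(1), np.int64(168), np.int64(23)), (np.int64(-6), np.int64(165), np.int64(22)), (np.int64(-14), np.int64(164), np.int64(24)), (np.int64(-23), np.int64(166), np.int64(27))]
239 [(np.int64(10), np.int64(171), np.int64(16)), (np.int64(-1), np.int64(175), np.int64(23)), (np.int64(-9), np.int64(175), np.int64(24)), (np.int64(-17), np.int64(172), np.int64(24)), (np.int64(-25), np.int64(172), np.int64(26))]
241 [(np.int64(10), np.int64(169), np.int64(7)), (np.int64(0), np.int64(174), np.int64(14)), (np.int64(-9), np.int64(174), np.int64(16)), (np.int64(-19), np.int64(180), np.int64(24)), (np.int64(-26), np.int64(176), np.int64(22))]
```

```bash
python3 -c "
from h import *
for n in('side','top'):
    W=cloud(n,np.load(f'pics/{n}0.npy'));m=(abs(W[...,0]-.218)<.08)&(abs(W[...,1]+.612)<.08)&(W[...,2]>.1)&(W[...,2]<.6)
    q=W[m];print(n,m.sum(),np.sort(q[:,2])[:12].round(3),q[np.argsort(q[:,2])[:6]].round(3))
d=np.load('pics/side1.npy');B=belt(cloud('side',d))*1e3
m=(abs(B[...,0])<25)&(abs(B[...,1]-142)<25)&(B[...,2]>30)&(B[...,2]<200)
q=B[m]
for z in range(30,200,10):
    s=q[(q[:,2]>=z)&(q[:,2]<z+10)]
    if len(s):print(z,len(s),s.min(0).round(),s.max(0).round())
p,d=optics.snapshot('wrist');c=optics.get_calibration('wrist');print(c)
cv2.imwrite('pics/w1.png',p[:,:,::-1]);np.save('pics/w1.npy',d)
"
```

```text
side 2213 [0.101 0.106 0.109 0.112 0.116 0.118 0.118 0.119 0.12  0.121 0.121 0.123] [[ 0.286 -0.642  0.101]
 [ 0.284 -0.666  0.106]
 [ 0.292 -0.555  0.109]
 [ 0.284 -0.663  0.112]
 [ 0.29  -0.574  0.116]
 [ 0.282 -0.687  0.118]]
top 2529 [0.11  0.116 0.119 0.122 0.127 0.13  0.131 0.132 0.133 0.133 0.133 0.133] [[ 0.291 -0.551  0.11 ]
 [ 0.291 -0.55   0.116]
 [ 0.291 -0.551  0.119]
 [ 0.291 -0.552  0.122]
 [ 0.288 -0.607  0.127]
 [ 0.291 -0.556  0.13 ]]
30 1 [ 13. 158.  31.] [ 13. 158.  31.]
40 1 [  3. 152.  50.] [  3. 152.  50.]
50 18 [-11. 149.  50.] [ 12. 160.  60.]
60 31 [-15. 140.  60.] [ 11. 159.  70.]
70 30 [-15. 139.  70.] [ 10. 161.  80.]
80 26 [-15. 146.  80.] [ 12. 159.  90.]
90 52 [-24. 131.  90.] [ 24. 160. 100.]
100 64 [-25. 135. 100.] [ 25. 161. 110.]
110 31 [-18. 145. 111.] [ 14. 165. 120.]
120 38 [-21. 151. 120.] [ 14. 166. 130.]
130 47 [-23. 154. 130.] [ 24. 165. 140.]
140 52 [-24. 153. 140.] [ 24. 166. 149.]
150 65 [-24. 152. 150.] [ 25. 167. 159.]
160 9 [-24. 154. 160.] [ 24. 160. 166.]
{'K': array([[309.70691629,   0.        , 317.64670545],
       [  0.        , 309.70691629, 195.37504683],
       [  0.        ,   0.        ,   1.        ]]), 'tool_from_camera': array([[-1.01872334e-03, -9.48055340e-01, -3.18103812e-01,
         8.25793462e-02],
       [ 9.99999371e-01, -8.16228968e-04, -7.69850779e-04,
         1.87074312e-04],
       [ 4.70215596e-04, -3.18104396e-01,  9.48055574e-01,
        -1.81676662e-01],
       [ 0.00000000e+00,  0.00000000e+00,  0.00000000e+00,
         1.00000000e+00]])}
```

View pics/w1.png

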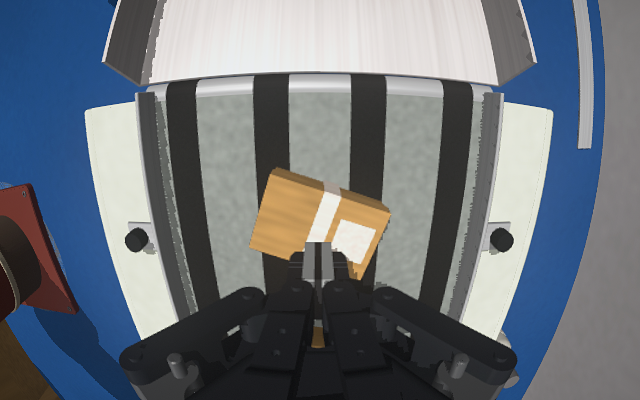

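The wrist view shows the shut fingertips at (318,255) hanging above the small box (320,220), in front of it and not touching it. I'll check the wrist camera's height over the belt and the gripper profile.

```bash
python3 -c "
from h import *
d=np.load('pics/w1.npy');c=optics.get_calibration('wrist');K=c['K'];T=c['tool_from_camera']
def pt(u,v):
    x,y=(u-K[0,2])/K[0,0],(v-K[1,2])/K[0,0];r=np.hypot(x,y)
    z=d[v,u];k=np.tan(r)/max(r,1e-9)*z
    return (T@[x*k,y*k,z,1])[:3]*1e3
for uv in((225,130),(320,130),(410,200),(225,250),(290,210),(360,240),(312,250),(324,250),(318,262),(318,244)): print(uv,pt(*uv).round(1))
d=np.load('pics/side1.npy');B=belt(cloud('side',d))*1e3
q=B[(abs(B[...,0])<90)&(abs(B[...,1]-142)<60)&(B[...,2]>30)&(B[...,2]<260)]
for z in range(30,260,10):
    s=q[(q[:,2]>=z)&(q[:,2]<z+10)]
    if len(s):print(z,len(s),s.min(0).round(),s.max(0).round())
"
```

```text
(225, 130) [ 62.3 -58.6   8.9]
(320, 130) [60.9  1.5  9.6]
(410, 200) [15.2 62.2  9.2]
(225, 250) [-23.7 -67.3  10.4]
(290, 210) [ 17.6 -16.  -14.7]
(360, 240) [ -1.7  25.6 -15.3]
(312, 250) [ 11.8  -2.6 -52.2]
(324, 250) [ 12.2   3.1 -52.8]
(318, 262) [ 11.8   0.2 -63.3]
(318, 244) [ 11.9   0.2 -46.1]
30 1 [ 13. 158.  31.] [ 13. 158.  31.]
40 1 [  3. 152.  50.] [  3. 152.  50.]
50 18 [-11. 149.  50.] [ 12. 160.  60.]
60 31 [-15. 140.  60.] [ 11. 159.  70.]
70 30 [-15. 139.  70.] [ 10. 161.  80.]
80 26 [-15. 146.  80.] [ 12. 159.  90.]
90 62 [-30. 131.  90.] [ 34. 160. 100.]
100 110 [-42. 135. 100.] [ 38. 161. 110.]
110 82 [-47. 135. 110.] [ 47. 165. 120.]
120 99 [-55. 135. 120.] [ 55. 166. 130.]
130 130 [-63. 133. 130.] [ 60. 165. 140.]
140 146 [-62. 133. 140.] [ 59. 168. 150.]
150 118 [-46. 138. 150.] [ 44. 168. 160.]
160 44 [-42. 137. 160.] [ 38. 160. 170.]
170 31 [-39. 140. 170.] [ 34. 184. 180.]
180 88 [-39. 143. 180.] [ 33. 185. 190.]
190 98 [-39. 141. 190.] [ 32. 185. 200.]
200 97 [-39. 139. 200.] [ 30. 186. 210.]
210 108 [-40. 130. 210.] [ 32. 184. 220.]
220 124 [-38. 139. 220.] [ 29. 184. 230.]
230 32 [-44. 140. 230.] [ 36. 189. 240.]
240 124 [-44. 133. 240.] [ 37. 191. 250.]
250 137 [-44. 133. 250.] [ 37. 192. 260.]
```

All the views agree: the shut fingertips really end about 43 mm short of the nominal TCP. So I'll step back and lower by another 4.2 cm.

Request:
arm_command(linear=[[-3,0,0],[-5.4,0,0],[-5.4,0,1],[-5.4,0,2.5],[-5.4,0,3.5]], twist=[0,0,0,0,0])

```text
time: 4.8
tool_pos: [0.5345, 0.0236, 0.092]
ee_rot: [-0.001, 0.739, 0.673, -0.0]
wrist_force: [-0.4, 0.0, 0.1]
finger_gap: 0.0001
grasp_force: 0.0
```

Request:
arm_command(linear=[[0,0,0.4],[0,0,0.7],[0.4,0,0.7],[0.8,0,0.7],[1.4,0,0.7]], twist=[0,0,0,0,0])

```text
time: 5.3
tool_pos: [0.5369, 0.0374, 0.0871]
ee_rot: [0.0, 0.739, 0.673, 0.0]
wrist_force: [-0.4, 0.8, -1.1]
finger_gap: 0.0002
grasp_force: 0.0
```

Request:
arm_command(linear=[[0.8,0,0],[1.6,0,0],[2.4,0,0],[3.2,0,0],[4,0,0]], twist=[0,0,0,0,0])

```text
time: 5.8
tool_pos: [0.5403, 0.0775, 0.0867]
ee_rot: [0.0, 0.739, 0.673, 0.0]
wrist_force: [0.2, -0.8, 0.0]
finger_gap: -0.0002
grasp_force: 0.5
```

```bash
python3 -c "
from h import *
where()
p,d=optics.snapshot('side');boxes('side',d,.3)
p,d=optics.snapshot('wrist');cv2.imwrite('pics/w2.png',p[:,:,::-1])"
```

```text
5.8 belt mm [ -2.3 142.4 -33.3] F [ 0.2 -0.8  0. ] gap -0.00018641804002364392
side n 197 ztop 0.034 c [  10. -118.] size [61. 52.] ang 85.6
side n 234 ztop 0.024 c [-28.  26.] size [66. 71.] ang 80.4
side n 556 ztop 0.0247 c [ -5. 174.] size [72. 80.] ang 81.8
```

View pics/w2.png

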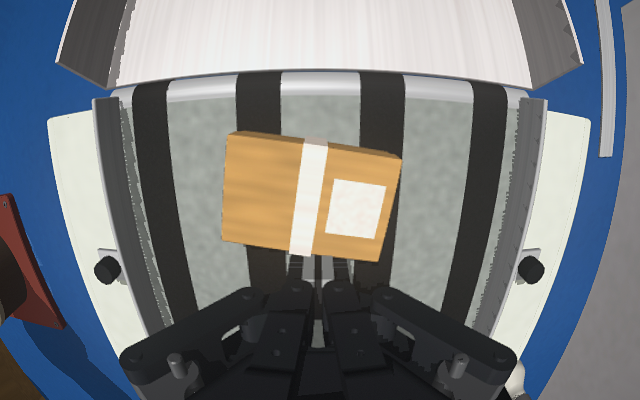

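The box (310,195) is sitting squarely against the fingers at (318,265), is now nearly aligned, and is being pushed. I'll keep going off the end.

Request:
arm_command(linear=[[1,0,0],[2.2,0,0],[3.4,0,0],[4.6,0,0],[5.8,0,0]], twist=[0,0,0,0,0])

```text
time: 6.4
tool_pos: [0.5457, 0.1358, 0.0867]
ee_rot: [-0.0, 0.739, 0.673, 0.0]
wrist_force: [0.6, -1.6, 1.0]
finger_gap: -0.0
grasp_force: 0.6
```

Request:
arm_command(linear=[[1.2,0,0],[2.4,0,0],[3.6,0,0],[4.6,0,0],[5.2,0,0]], twist=[0,0,0,0,0])

```text
time: 6.9
tool_pos: [0.5504, 0.1877, 0.0866]
ee_rot: [-0.0, 0.739, 0.674, 0.0]
wrist_force: [0.2, 0.4, -0.1]
finger_gap: -0.0001
grasp_force: 0.0
```

Request:
arm_command(linear=[[0,0,0],[0,0,-3],[0,0,-7],[-3,-0.5,-9],[-7,-1,-9]], twist=[0,0,0,0,0])

```text
time: 7.4
tool_pos: [0.5353, 0.1192, 0.18]
ee_rot: [0.001, 0.738, 0.675, 0.002]
wrist_force: [0.5, -1.4, -0.3]
finger_gap: -0.0
grasp_force: 0.0
```

```bash
cat >> h.py <<'E'
def tray(n,d):
    B=belt(cloud(n,d)); fl=-.014-(B[...,1]-.242)*np.tan(np.radians(20))
    m=((B[...,2]-fl>.012)&(abs(B[...,0])<.115)&(B[...,1]>.255)&(B[...,1]<.47)&(B[...,2]<.05)).astype(np.uint8)
    k,lab,st,ce=cv2.connectedComponentsWithStats(m)
    for i in range(1,k):
        if st[i,4]>60: q=B[lab==i]*1e3;print(n,"tray",st[i,4],q.mean(0).round(),q.min(0).round(),q.max(0).round())
E
python3 -c "
from h import *
where();print(tool(-17,-30,57))
p,d=optics.snapshot('side');boxes('side',d,.3);tray('side',d)
p,d=optics.snapshot('top');boxes('top',d,.3);tray('top',d)"
```

```text
7.4 belt mm [-11.1 183.5  60. ] F [ 0.5 -1.4 -0.3] gap -1.17916293574268e-05
[-21.35  -0.61   0.25]
side n 239 ztop 0.0344 c [  15. -117.] size [60. 61.] ang 84.6
side n 282 ztop 0.0237 c [-34.  26.] size [66. 63.] ang 77.8
side tray 309 [-22. 459. -67.] [-59. 446. -78.] [ 17. 470. -60.]
top n 842 ztop 0.035 c [  29. -120.] size [55. 91.] ang 85.5
top n 933 ztop 0.0243 c [-17.  23.] size [60. 95.] ang 80.8
top tray 289 [-23. 455. -68.] [-60. 442. -80.] [ 15. 470. -57.]
```

Request:
arm_command(linear=[[-4.5,-0.6,0],[-9,-0.6,0],[-13.5,-0.6,0],[-18,-0.6,0],[-22.3,-0.6,0]], twist=[0,0,0,0,0])

```text
time: 8.0
tool_pos: [0.5065, -0.1064, 0.1767]
ee_rot: [0.0, 0.74, 0.673, -0.0]
wrist_force: [1.0, 0.0, -0.0]
finger_gap: 0.0002
grasp_force: 0.0
```

Request:
arm_command(linear=[[0,0,3],[0,0,6],[0,0,8],[0,0,9],[0,0,9.3]], twist=[0,0,0,0,0])

```text
time: 8.5
tool_pos: [0.5065, -0.104, 0.0828]
ee_rot: [-0.001, 0.74, 0.673, -0.0]
wrist_force: [0.8, -0.6, 0.5]
finger_gap: -0.0003
grasp_force: 0.0
```

Request:
arm_command(linear=[[0.6,0,0],[1.2,0,0],[1.8,0,0],[2.6,0,0],[3.4,0,0]], twist=[0,0,0,0,0])

```text
time: 9.0
tool_pos: [0.5108, -0.0695, 0.0841]
ee_rot: [0.0, 0.739, 0.673, 0.0]
wrist_force: [0.3, -0.9, 0.5]
finger_gap: 0.0002
grasp_force: 0.5
```

Request:
arm_command(linear=[[0.8,0,0],[1.6,0,0],[2.4,0,0],[3.2,0,0],[4,0,0]], twist=[0,0,0,0,0])

```text
time: 9.5
tool_pos: [0.5141, -0.0296, 0.0836]
ee_rot: [-0.0, 0.739, 0.673, -0.0]
wrist_force: [-0.7, -1.2, 1.3]
finger_gap: 0.0001
grasp_force: 0.6
```

```bash
python3 -c "
from h import *
where()
p,d=optics.snapshot('side');boxes('side',d,.3);tray('side',d)
p,d=optics.snapshot('wrist');cv2.imwrite('pics/w3.png',p[:,:,::-1])"
```

```text
9.5 belt mm [-18.7  33.4 -36.4] F [-0.7 -1.2  1.3] gap 0.00011329652732122945
side n 662 ztop 0.0247 c [-21.  67.] size [85. 95.] ang 89.6
side tray 308 [-22. 460. -67.] [-59. 447. -82.] [ 16. 470. -58.]
```

View pics/w3.png

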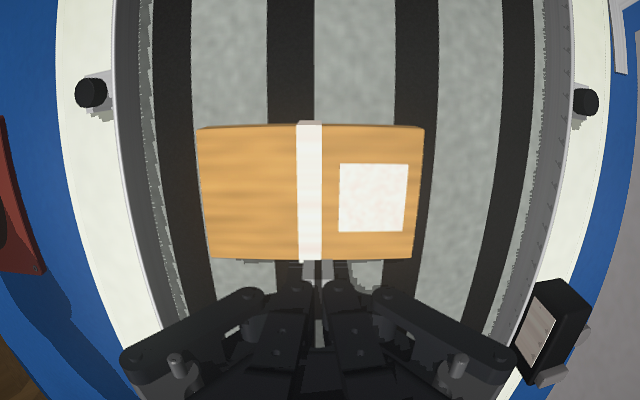

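The standard box (310,193) is now square to the belt and centred on the fingers (318,265). I'll push it on to the end.

Request:
arm_command(linear=[[1.1,0,0],[2.3,0,0],[3.5,0,0],[4.7,0,0],[5.9,0,0]], twist=[0,0,0,0,0])

```text
time: 10.1
tool_pos: [0.5197, 0.0298, 0.0836]
ee_rot: [-0.0, 0.739, 0.673, 0.0]
wrist_force: [0.3, -0.4, -0.5]
finger_gap: -0.0
grasp_force: 0.2
```

Request:
arm_command(linear=[[1.2,0,0],[2.4,0,0],[3.6,0,0],[4.8,0,0],[6,0,0]], twist=[0,0,0,0,0])

```text
time: 10.6
tool_pos: [0.5253, 0.0893, 0.0836]
ee_rot: [-0.0, 0.739, 0.673, 0.0]
wrist_force: [0.1, -0.4, -0.5]
finger_gap: -0.0001
grasp_force: 0.2
```

Request:
arm_command(linear=[[1.2,0,0],[2.4,0,0],[3.6,0,0],[4.8,0,0],[6,0,0]], twist=[0,0,0,0,0])

```text
time: 11.1
tool_pos: [0.531, 0.149, 0.0837]
ee_rot: [-0.0, 0.739, 0.673, 0.0]
wrist_force: [0.3, -0.4, 0.2]
finger_gap: 0.0001
grasp_force: 0.0
```

Request:
arm_command(linear=[[1.2,0,0],[2.4,0,0],[3.4,0,0],[4,0,0],[4,0,0]], twist=[0,0,0,0,0])

```text
time: 11.6
tool_pos: [0.5344, 0.1889, 0.0836]
ee_rot: [-0.0, 0.739, 0.674, 0.0]
wrist_force: [-0.6, -0.1, 0.4]
finger_gap: 0.0003
grasp_force: 0.0
```

Request:
arm_command(linear=[[0,0,0],[0,0,-3],[0,0,-7],[-3,0,-10],[-7,0,-10]], twist=[0,0,0,0,0])

```text
time: 12.1
tool_pos: [0.5299, 0.1198, 0.1881]
ee_rot: [0.002, 0.738, 0.674, 0.003]
wrist_force: [1.0, -0.7, -0.6]
finger_gap: 0.0002
grasp_force: 0.0
```

```bash
python3 -c "
from h import *
where();print(tool(29,-174,60))
p,d=optics.snapshot('side');boxes('side',d,.3);tray('side',d)
p,d=optics.snapshot('top');boxes('top',d,.3);tray('top',d)"
```

```text
12.1 belt mm [-16.5 183.5  68.1] F [ 1.  -0.7 -0.6] gap 0.00020569165965844327
[-35.76   4.53   0.75]
side n 205 ztop 0.0341 c [  11. -114.] size [62. 53.] ang 86.0
side tray 1274 [-24. 431. -57.] [-72. 393. -77.] [ 24. 470. -41.]
top n 840 ztop 0.0352 c [  29. -120.] size [55. 91.] ang 85.3
top tray 943 [-25. 425. -55.] [-72. 388. -74.] [ 23. 470. -38.]
```

Request:
arm_command(linear=[[-4.5,0.6,0],[-9,1.2,0],[-13.5,1.8,0],[-18,2.4,0],[-22.5,3,0]], twist=[0,0,0,0,0])

```text
time: 12.7
tool_pos: [0.5363, -0.1111, 0.1835]
ee_rot: [0.0, 0.74, 0.673, -0.0]
wrist_force: [0.3, 0.8, 0.2]
finger_gap: 0.0001
grasp_force: 0.0
```

Request:
arm_command(linear=[[-4.5,0.6,0],[-9,1.2,0],[-12,1.5,0],[-13.4,1.5,0],[-13.4,1.5,0]], twist=[0,0,0,0,0])

```text
time: 13.2
tool_pos: [0.5384, -0.2456, 0.183]
ee_rot: [-0.0, 0.741, 0.672, -0.0]
wrist_force: [0.3, 0.0, -0.4]
finger_gap: 0.0002
grasp_force: 0.0
```

```bash
python3 -c "
from h import *
where();print(tool(29,-178,-35))
p,d=optics.snapshot('side');boxes('side',d,.3);tray('side',d)"
```

```text
13.2 belt mm [  25.  -179.5   63. ] F [ 0.3  0.  -0.4] gap 0.0002436486371728436
[0.16 0.41 9.8 ]
side n 418 ztop 0.0338 c [  31. -119.] size [64. 93.] ang 86.3
side tray 1272 [-24. 431. -57.] [-72. 392. -78.] [ 24. 470. -40.]
```

Request:
arm_command(linear=[[0,0.4,3],[0,0.4,6],[0,0.4,8.3],[0,0.4,9.4],[0,0.4,9.8]], twist=[0,0,0,0,0])

```text
time: 13.75
tool_pos: [0.5432, -0.2419, 0.0849]
ee_rot: [-0.001, 0.739, 0.674, -0.0]
wrist_force: [-0.8, -0.3, 0.0]
finger_gap: 0.0
grasp_force: 0.0
```

Request:
arm_command(linear=[[0.6,0,0],[1.2,0,0],[1.8,0,0],[2.4,0,0],[3,0,0]], twist=[0,0,0,0,0])

```text
time: 14.25
tool_pos: [0.5466, -0.2141, 0.0864]
ee_rot: [0.001, 0.74, 0.673, 0.0]
wrist_force: [0.1, -2.3, 0.6]
finger_gap: 0.0001
grasp_force: 1.1
```

Request:
arm_command(linear=[[0.8,0,0],[1.6,0,0],[2.6,0,0],[3.6,0,0],[4.6,0,0]], twist=[0,0,0,0,0])

```text
time: 14.75
tool_pos: [0.5504, -0.1672, 0.0856]
ee_rot: [-0.0, 0.739, 0.673, 0.0]
wrist_force: [-0.9, -1.8, 1.7]
finger_gap: 0.0002
grasp_force: 1.1
```

Request:
arm_command(linear=[[1.1,0,0],[2.2,0,0],[3.3,0,0],[4.4,0,0],[5.5,0,0]], twist=[0,0,0,0,0])

```text
time: 15.25
tool_pos: [0.5556, -0.1125, 0.0856]
ee_rot: [-0.0, 0.739, 0.673, 0.0]
wrist_force: [0.4, -2.6, 1.9]
finger_gap: -0.0
grasp_force: 1.0
```

```bash
python3 -c "
from h import *
where()
p,d=optics.snapshot('side');boxes('side',d,.3);tray('side',d)
p,d=optics.snapshot('wrist');cv2.imwrite('pics/w4.png',p[:,:,::-1])"
```

```text
15.25 belt mm [ 30.1 -45.4 -34.4] F [ 0.4 -2.6  1.9] gap -3.2914632595386566e-05
side n 596 ztop 0.0347 c [ 28. -15.] size [91. 83.] ang 0.2
side tray 1266 [-25. 431. -57.] [-72. 393. -80.] [ 25. 470. -39.]
```

View pics/w4.png

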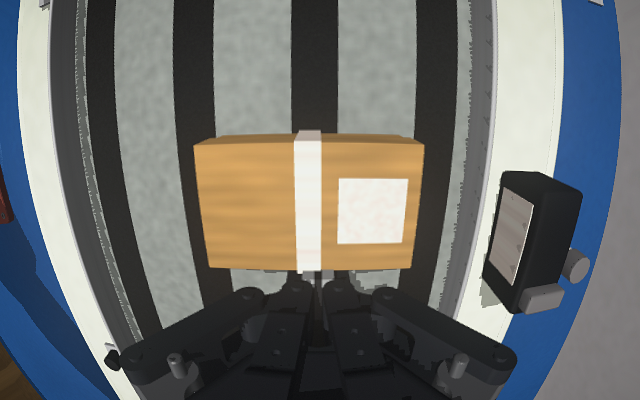

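The deep box (308,203) is square and centred on the fingers (318,275). The cartridge (535,240) is clear. On to the end.

Request:
arm_command(linear=[[1.2,0,0],[2.4,0,0],[3.6,0,0],[4.8,0,0],[6,0,0]], twist=[0,0,0,0,0])

```text
time: 15.85
tool_pos: [0.5612, -0.0524, 0.0856]
ee_rot: [-0.0, 0.739, 0.673, 0.0]
wrist_force: [-0.7, -1.5, -1.1]
finger_gap: 0.0001
grasp_force: 0.4
```

Request:
arm_command(linear=[[1.2,0,0],[2.4,0,0],[3.6,0,0],[4.8,0,0],[6,0,0]], twist=[0,0,0,0,0])

```text
time: 16.35
tool_pos: [0.5668, 0.007, 0.0856]
ee_rot: [-0.0, 0.739, 0.673, 0.0]
wrist_force: [1.1, -0.4, -0.6]
finger_gap: 0.0
grasp_force: 0.4
```

Request:
arm_command(linear=[[1.2,0,0],[2.4,0,0],[3.6,0,0],[4.8,0,0],[6,0,0]], twist=[0,0,0,0,0])

```text
time: 16.85
tool_pos: [0.5724, 0.0667, 0.0857]
ee_rot: [0.0, 0.739, 0.673, 0.0]
wrist_force: [0.3, -1.1, -0.6]
finger_gap: -0.0002
grasp_force: 0.4
```

Request:
arm_command(linear=[[1.2,0,0],[2.4,0,0],[3.6,0,0],[4.8,0,0],[6,0,0]], twist=[0,0,0,0,0])

```text
time: 17.35
tool_pos: [0.5781, 0.1264, 0.0857]
ee_rot: [0.0, 0.739, 0.673, 0.0]
wrist_force: [-0.8, -2.3, 1.6]
finger_gap: -0.0002
grasp_force: 1.0
```

Request:
arm_command(linear=[[1.2,0,0],[2.4,0,0],[3.6,0,0],[4.8,0,0],[5.5,0,0]], twist=[0,0,0,0,0])

```text
time: 17.85
tool_pos: [0.5829, 0.1821, 0.0856]
ee_rot: [-0.0, 0.739, 0.674, 0.0]
wrist_force: [0.2, 0.6, -0.6]
finger_gap: -0.0
grasp_force: 0.0
```

Request:
arm_command(linear=[[0,0,0],[0,0,-3],[0,0,-7],[-3,0,-11],[-7,0,-14]], twist=[0,0,0,0,0])

```text
time: 18.35
tool_pos: [0.5766, 0.1118, 0.2282]
ee_rot: [0.0, 0.738, 0.675, 0.001]
wrist_force: [1.0, -0.7, -0.2]
finger_gap: -0.0004
grasp_force: 0.0
```

Request:
arm_command(linear=[[-5,0,0],[-10,0,0],[-13,0,0],[-13,0,0],[-13,0,0]], twist=[0,0,0,0,0])

```text
time: 18.85
tool_pos: [0.5642, -0.0198, 0.2257]
ee_rot: [-0.0, 0.74, 0.672, -0.0]
wrist_force: [0.5, 1.1, 0.3]
finger_gap: -0.0001
grasp_force: 0.0
```

```bash
python3 -c "
from h import *
where()
for n in('side','top'):
    p,d=optics.snapshot(n);boxes(n,d,.3);tray(n,d);cv2.imwrite(f'pics/{n}9.png',p[:,:,::-1])"
```

```text
18.85 belt mm [ 30.3  47.6 105.7] F [0.5 1.1 0.3] gap -5.0935741864817197e-05
side tray 2128 [ -4. 409. -45.] [-71. 344. -80.] [ 73. 470. -12.]
top tray 1651 [ -3. 399. -41.] [-72. 339. -72.] [ 73. 470. -10.]
```

View pics/top9.png

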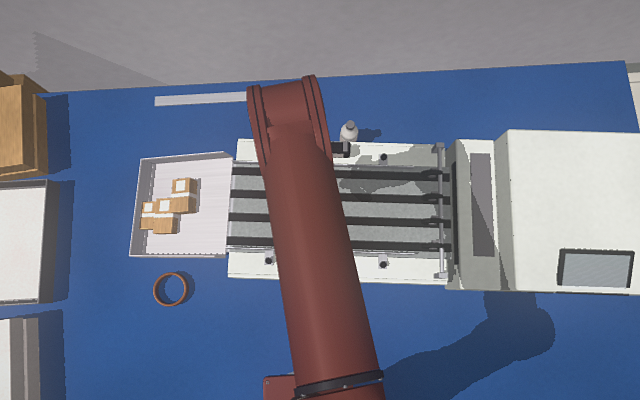

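The three boxes lie at rest in the tray at (147,215), (165,215) and (183,195). The belt is empty, and the bottle (349,132) and the tape (170,288) are where they were. I'll hand in now.

```bash
python3 -c "
from workcell import env
print(env.hand_in())"
```

```text
the job is handed in; nothing more can be done
None
```

All three boxes were swept off the belt and were lying at rest in the catch tray when I handed in at about 19 s; no verdict came back. The bottle and tape looked unmoved in the final picture, and the cartridge was partly hidden by the arm there but clear when last seen.

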